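Close the capsule lever and start a large coffee

ROBOT

A 6-joint arm with a two-finger parallel gripper is mounted at the origin on the work surface. World frame = base frame: x ahead of the robot, y to its left, z up, the work surface at z = 0. Lengths are in mm, angles in rad, forces in N, time in s.
With the tool pointing down it reaches from about 400 to 925 mm from the base axis. Payload 12.5 kg.
Tool frame: the origin (TCP) lies midway between the tips of the shut fingers; the grasp point (between the pads) lies 19 mm behind it; z points along the fingers, y is the direction in which the jaws open and shut (so a half turn about z gives the same grasp; the last joint's range is limited). The gripper opens to 95 mm and grips with 3 to 60 N. Pads are 20 mm wide; open, the fingers measure 119 mm over their backs; the gripper's body (75 mm by 180 mm) begins 59 mm behind the grasp point.
Start: joints at [-1.334, 0.491, 1.559, -0, 1.092, -0.106], TCP at [210.103, -588.649, 181.661] pointing down, gripper open.
Joint ranges: [-3.1, 3.1], [-0.84, 2.19], [0.05, 2.79], [-1.13, 4.28], [0.06, 2.93], [-2.69, 2.69]. Speed limits (rad/s): [2.22, 2.22, 2.79, 3.14, 3.14, 3.14].

INTERFACE

Orientations are given as [roll, pitch, yaw] about the fixed x, y, z axes, in that order (R = Rz(yaw) Ry(pitch) Rx(roll)).
In Python, from cell import * gives the robot as it stands. The module is installed in compiled form; this text tells all that it offers.
- The arm moves only by the tool carry_out, never from a script. Its argument "moves" is a list of rows, each an object of numbers: "dx", "dy", "dz": the shift along the tool's x, y, z in m; "twist": the turn about the tool's z in degrees. A call has 1 to 5 rows; each row is the pose to reach, as a shift and turn from the pose commanded when the call began, along the tool's axes at that moment; what a row does not reach only later rows make up. A row lasts 1/10 s, in which the tool goes at most 50 mm and 8.59 degrees, less where a joint would pass 70% of its speed; a pose out of reach is approached as far as the arm can. A call with a gripper value outside its range is refused whole. "grip" is the finger opening in m, from 0 to 0.0951, set as the call begins (left out, the last holds). The fingers move at their own pace and stop on an object; the grip force is fixed at half the most. Time passes only in rows, so rows that repeat a pose let the fingers close. It gives the time, the measured TCP pose, the force and the opening at its end, in the units of the state.
- state(): the state, without advancing time (a new reading comes with each control period).
- read_camera(name): name is "side" or "top" or "wrist"; returns (picture, depth): 480x640x3 uint8, red, green, blue; 480x640 float32, mm along the optical axis (not along the pixel's ray), 0 where there is no reading.
- camera_info(name): a dict with "mtx" (3x3 intrinsics, pixels), "dist_coeffs" ([k1, k2, p1, p2, k3] as OpenCV has them; the pictures are not rectified), "R" (3x3) and "t" (3): a world point X has camera coordinates R X + t. Camera axes: x right, y down, z forward; pixel columns grow to the right and rows downward; lengths in mm; the calibration is good to about 2 mm. A picture is of the moment at which its call begins: read the wrist's pose just before it. camera_info takes no time and is no camera call; for the wrist camera it gives the pose at the moment of the call.
- job_done(): hands the job in, once; it reports no verdict.
The state is a dict: "t": time; "joints": joint angles; "qvel": joint speeds; "tau": joint torques, N m; "eef_pos": TCP position; "tcp_rot": TCP orientation; "ft_force": force on the tool from outside, world axes, zero at the start; "moment": the same for the moment, N m; "opening": opening from 0.0 (shut) to 1.0 (fully open).
Only numpy, scipy, OpenCV 4.12 (cv2) and the standard library are available. Lean on these libraries where they do the work, as an engineer would, in place of code of your own. Each camera call takes 0.05 s, during which the arm holds its last target. There are 200 camera calls.

TASK

The coffee machine on the counter has its capsule in and a paper cup under its spout: push the raised lever on its top gently all the way down, and only then lightly press the large-cup key (the biggest of the three round keys) fully in, let it spring back and move away. Use the fingertips and grasp nothing; leave the two smaller keys, the cup and everything else on the counter alone.

Things in the scene. Friction and masses are not known exactly. Their poses are not given: they have to be found in the camera images.
- machine: capsule coffee machine fixed to the counter, 315 mm deep, 126 mm wide, cream, with a black key deck (203 mm high) at the front of its flat top and a clear water tank at the back (lid 232 mm high, its highest fixed part). Origin: centre of its underside. x axis to its back (tank); spout, drip tray and keys at -x, roughly facing the robot; y to the left seen from the robot; z up
- lever (a joint): angle of the aluminium lever on top, rad: 0 = flat, fully down (hard stop), grows as the free end rises, at most 1.35; starts 0.75 to 1.15. A plate 72 mm wide, 12 thick, hinged at its back; free end a rolled edge 16 thick, 125 mm from the hinge; when down it points forward and ends about 35 mm behind the keys. Stiff: stays where left, turns with about 4 N at the pad, square to the plate
- lever_hinge (a point): middle of the lever's hinge axis, 212 mm above the counter; the axis is level, along the machine's y; fixed to the machine
- lever_pad (a point): the spot to push: centre line of the lever's upper face (its rear face while raised), 100 mm from the hinge axis, 6 mm above the plate's middle plane; moves with the lever
- key_large (a joint): travel of the large-cup key in m: 0 = up, 0.004 = fully in (hard stop); a spring brings it back; about 1.5 N to start it and 4.6 N fully in
- key_large_top (a point): centre of the top face of the large-cup key, a round aluminium key 25 mm across that stands 7 mm above the deck; the right-hand one of three keys in a row 40 mm apart (seen from the robot); pressed straight down; moves with the key
- key_medium (a joint): travel of the middle key (20 mm across), leave alone; 0 = up, 0.004 = fully in
- key_medium_top (a point): centre of the top face of the middle key
- key_small (a joint): travel of the left-hand, smallest key (16 mm across), leave alone; 0 = up, 0.004 = fully in
- key_small_top (a point): centre of the top face of the smallest key
- cup: white paper cup, 64 mm across the rim, 76 mm high, standing on the drip tray under the spout; origin: centre of its underside
- jug: steel milk jug, 72 mm across, 85 mm high, with a handle, on the counter left of the machine; origin: centre of its underside
- sugar: glass sugar pourer with a pointed steel top, 66 mm across, 143 mm high, on the counter right of the machine; origin: centre of its underside
- stack_tall: stack of ten white paper cups, 75 mm across, 174 mm high, on the counter to the right; origin: centre of its underside
- stack_short: stack of six black paper cups with white rims, 75 mm across, 136 mm high, on the counter to the right; origin: centre of its underside
- tumbler: empty glass tumbler, 72 mm across, 95 mm high, on the counter in front on the right; origin: centre of its underside
- spoon: steel coffee spoon, 124 mm long, lying on the counter in front on the left; origin: on its underside, 6 mm from its middle
- basket: wicker basket of spare capsules, 275 x 195 x 75 mm, fixed on the counter at the left; origin: centre of its underside

How it is judged:
By the outcome, as a careful person would: the job done as asked, in the order asked, and still so for the second after the job is handed in, with the robot touching nothing.
It also fails if it takes over 45 s, if anything falls off the work surface, if the arm or the gripper's body presses on something with over 40 N, if the wrist force passes 120 N, or if a joint passes its speed limit or range.

## Working session

There is one attempt and no reset: what is moved stays moved. The work goes in short steps, Python scripts to look and compute and a tool call to move; the robot and the scene stay as the last step left them, time stands still between calls to the robot, and variables do not carry over. Pictures are saved under pics/ and viewed, about 8 in all and at most 12, crops included, and the job is handed in when it is done.

Besides the shell and the picture viewer there is one more tool, called as a command line: name --argument value ..., lists and objects as JSON in quotes. carry_out: Moves the arm, as the interface text tells. Its arguments: {"type":"object","properties":{"moves":{"type":"array","items":{"type":"object","properties":{"dx":{"type":"number"},"dy":{"type":"number"},"dz":{"type":"number"},"twist":{"type":"number"}}}},"grip":{"type":"number"}},"required":["moves"]}

```bash
mkdir -p pics; cat > h.py <<'E'
from cell import *
import numpy as np, cv2
def snap(n,f=None):
    ci=camera_info(n); p,d=read_camera(n)
    np.savez(f'pics/{f or n}.npz',p=p,d=d,**{k:np.array(ci[k]) for k in('mtx','dist_coeffs','R','t')})
    cv2.imwrite(f'pics/{f or n}.png',p[:,:,::-1])
def load(f): return np.load(f'pics/{f}.npz')
def px(z,u,v,r=1):
    d=z['d'][v-r:v+r+1,u-r:u+r+1]; d=np.median(d[d>0])
    q=cv2.undistortPoints(np.array([[[u,v]]],float),z['mtx'],z['dist_coeffs'])[0,0]
    return z['R'].T@(np.array([q[0]*d,q[1]*d,d])-z['t'])
def cloud(z):
    h,w=z['d'].shape; g=np.stack(np.meshgrid(np.arange(w),np.arange(h)),-1).reshape(-1,1,2).astype(float)
    q=cv2.undistortPoints(g,z['mtx'],z['dist_coeffs'])[:,0]; d=z['d'].reshape(-1,1)
    return ((np.hstack([q*d,d])-z['t'])@z['R']).reshape(h,w,3)
E
python3 -c "
from h import *
snap('side');snap('top');print(state()['t'],camera_info('top')['t'],state()['tcp_rot'])"
```

```text
0.1 [  26.85267868  553.41072504 1741.22038394] [-3.14069828e+00 -1.08225604e-04  3.42777018e-01]
```

View pics/top.png

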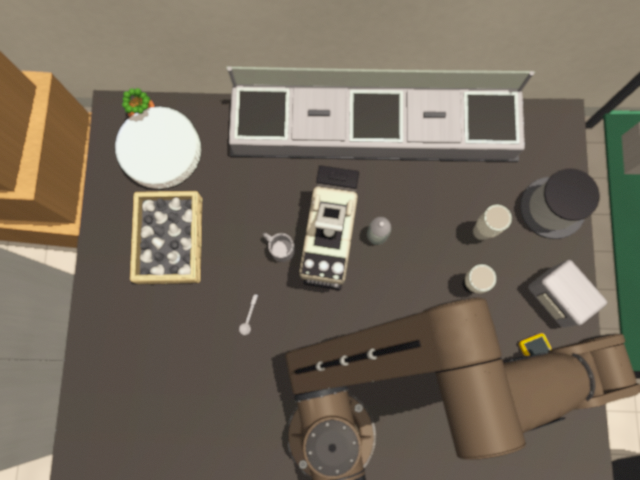

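View pics/side.png

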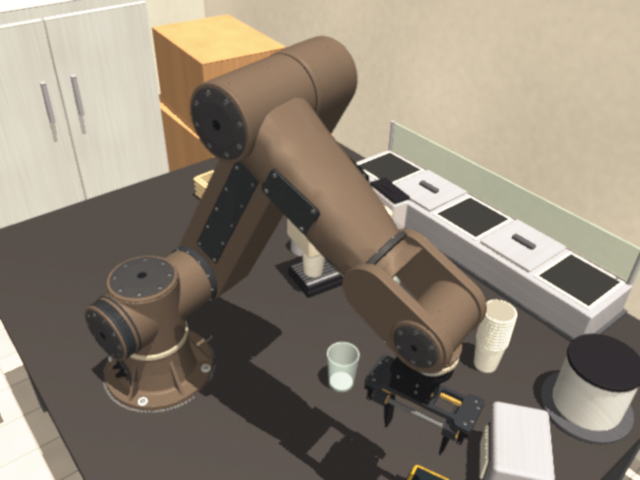

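The top view shows the machine at about (330,235), with the keys in a row near (309–338, 264–268), the lever near (330,218) and the sugar pourer at (378,231). The side view of the machine is blocked by the arm.

```bash
python3 -c "
from h import *
z=load('top'); c=z['p'][160:300,270:410,::-1]
cv2.imwrite('pics/c1.png',cv2.resize(c,(560,560),interpolation=cv2.INTER_CUBIC))
P=cloud(z)
np.set_printoptions(suppress=True,linewidth=200,precision=0)
for v in range(170,290,4): print(v,*['%d'%P[v,u,2] for u in range(296,364,4)])
for u,v in [(309,264),(323,266),(338,268),(378,231),(280,246)]: print(u,v,px(z,u,v))
"
```

```text
170 3 -2 -6 -2 2 -3 225 230 229 232 222 229 226 220 232 -4 -3
174 0 2 -6 0 0 -5 225 219 232 240 233 233 235 226 225 224 2
178 1 2 4 2 -5 230 220 235 223 238 229 233 226 228 234 230 -3
182 -1 4 -2 5 0 225 221 229 231 231 231 224 228 227 232 227 0
186 5 -8 0 8 -4 0 195 195 202 205 224 228 226 232 227 230 -1
190 1 -1 3 -4 2 192 201 201 196 195 203 191 188 192 199 5 2
194 1 0 -2 -3 -2 215 203 203 194 196 198 198 194 196 193 0 0
198 -9 1 1 4 189 224 196 195 196 197 196 202 205 207 200 191 0
202 0 3 2 -1 199 231 222 225 226 220 199 201 199 224 223 6 -5
206 -1 0 -2 4 194 223 234 234 229 225 224 224 223 227 211 0 2
210 8 0 4 7 205 217 252 246 249 238 239 236 232 229 212 -3 1
214 11 0 4 7 192 196 266 268 267 261 260 249 203 221 197 2 0
218 2 10 -4 2 197 192 294 285 277 281 277 276 207 199 195 -3 7
222 -8 3 0 188 201 298 307 297 293 293 290 287 194 202 196 -4 0
226 2 6 6 190 202 300 298 303 308 304 308 301 200 203 0 2 -1
230 5 4 -1 198 198 198 194 204 201 201 200 301 191 195 1 -4 2
234 5 5 0 201 197 205 205 199 200 198 198 205 190 197 -4 7 -1
238 -4 -9 -4 200 192 200 203 201 203 196 207 197 20
[... 178 characters left out ...]
94 199 198 197 194 5 -8 -3
254 -13 -1 198 198 202 205 201 202 194 200 203 200 202 2 4 -3 -5
258 -4 0 195 200 204 206 207 210 198 206 203 205 204 -5 0 -2 1
262 3 -2 203 214 210 200 202 203 204 196 199 209 193 7 1 8 1
266 -1 195 203 204 201 204 209 215 203 204 214 215 199 -5 2 2 2
270 -7 196 204 211 204 203 205 199 204 196 208 210 195 1 -1 -3 1
274 -5 195 202 198 203 212 203 200 206 210 199 202 190 2 -3 0 -4
278 -3 7 154 165 172 186 193 198 203 203 203 203 -2 5 -4 -4 1
282 1 3 26 24 34 31 25 30 146 154 165 182 -1 -1 8 2 1
286 0 1 -2 0 7 12 9 19 32 37 30 10 0 -3 -5 0 5
309 264 [466.  72. 211.]
323 266 [461.  33. 211.]
338 268 [457.  -8. 208.]
378 231 [ 584. -126.  119.]
280 246 [557. 170.   3.]
```

View pics/c1.png

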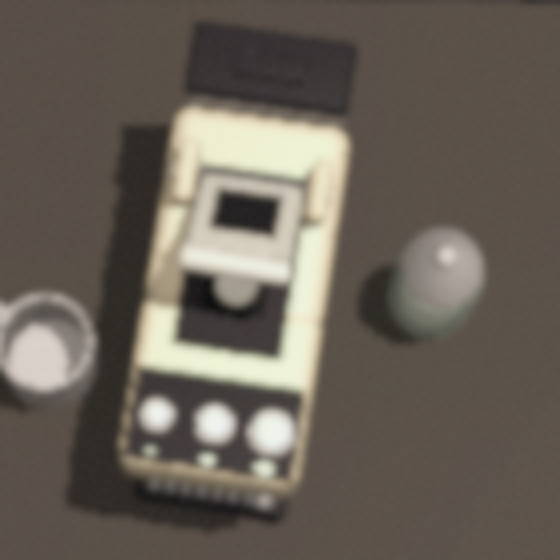

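The enlarged crop shows the keys at crop pixels (157,414), (214,424) and (270,431), and the lever's rolled edge running from (183,255) to (293,270). The pourer's tip is at (447,255). Next I'll fit the geometry.

```bash
cat >> h.py <<'E'
def ray(z,u,v,h):
    q=cv2.undistortPoints(np.array([[[u,v]]],float),z['mtx'],z['dist_coeffs'])[0,0]
    r=z['R'].T@np.array([*q,1]); c=-z['R'].T@z['t']; return c+r*(h-c[2])/r[2]
E
python3 -c "
from h import *
np.set_printoptions(suppress=True,precision=3)
z=load('top'); k=[ray(z,270+a/4-.4,160+b/4-.4,210) for a,b in [(157,414),(214,424),(270,431)]]
print(k)
tk=[ray(z,270+a/4-.4,160+b/4-.4,232) for a,b in [(195,22),(357,45),(350,112),(187,95)]]; print(tk)
P=cloud(z).reshape(-1,3); yw=np.arctan2(-(k[0]-k[2])[0],(k[0]-k[2])[1]); print('yaw',yw)
X=np.array([np.cos(yw),np.sin(yw),0]);Y=np.array([-X[1],X[0],0])
L=P-k[1]; a,b=L@X,L@Y; m=(P[:,2]>235)&(P[:,2]<330)&(a>20)&(a<160)&(abs(b)<45)
s=m&(P[:,2]<285)
f=np.polyfit(a[s],P[s,2],1); print(m.sum(),f,np.arctan(-f[0]),'x at 212',(212-f[1])/f[0], b[m].min(),b[m].max(),b[m].mean())
print('top pts',np.percentile(P[m,2],[90,95,99]),a[m&(P[:,2]>295)].mean(),a[m].min(),a[m].max())
print(state()['eef_pos'])
"
```

```text
[array([468.594,  72.119, 210.   ]), array([462.465,  32.768, 210.   ]), array([458.424,  -5.784, 210.   ])]
[array([744.331,  52.196, 232.   ]), array([729.77 , -61.549, 232.   ]), array([680.883, -57.189, 232.   ]), array([690.872,  56.531, 232.   ])]
yaw -0.12981192823046794
554 [ -1.    396.851] 0.7852236873249099 x at 212 184.91544215811956 -35.476834949419185 35.94479921196317 0.13114810395573626
top pts [304.271 306.848 309.715] 93.10415747429651 83.84663587494937 159.49372756133613
[ 210.049 -588.414  181.151]
```

carry_out --moves '[{"dz": -0.05}, {"dz": -0.1, "twist": 6}, {"dz": -0.15, "twist": 13}, {"dz": -0.2, "twist": 20}, {"dz": -0.23, "twist": 27}]' --grip 0

```text
schema error: expected keys dx, dy, dz, twist
```

```bash
cat >> h.py <<'E'
from scipy.spatial.transform import Rotation as Ro
def tool(w):
    s=state(); R=Ro.from_euler('xyz',s['tcp_rot']).as_matrix(); return R.T@(np.array(w)-s['eef_pos'])/1000
E
python3 -c "
from h import *
s=state();print(s['t'],s['eef_pos'],s['tcp_rot'],s['opening'],tool([430,30,420]))
ci=camera_info('wrist');c=-ci['R'].T@ci['t'];print(c-s['eef_pos'],ci['R'][2])
"
```

```text
0.1 [ 210.04940154 -588.41437377  181.15083007] [-3.14069828e+00 -1.08225604e-04  3.42777018e-01] 0.9951182049385583 [ 0.41503226 -0.50872521 -0.23834936]
[ 65.02389769  23.18277913 202.96429077] [-0.23503318 -0.08335424 -0.96840667]
```

carry_out --moves '[{"dx": 0, "dy": 0, "dz": -0.05, "twist": 0}, {"dx": 0, "dy": 0, "dz": -0.1, "twist": 6}, {"dx": 0, "dy": 0, "dz": -0.15, "twist": 13}, {"dx": 0, "dy": 0, "dz": -0.2, "twist": 20}, {"dx": 0, "dy": 0, "dz": -0.23, "twist": 27}]' --grip 0

```text
t: 0.6
eef_pos: [210.1, -588.6, 415.7]
tcp_rot: [3.138, -0.002, -0.133]
ft_force: [0.5, 0.4, 1.1]
opening: 0.635
```

```bash
python3 -c "
from h import *
s=state();print(s['t'],s['eef_pos'],s['tcp_rot'],s['opening'],tool([430,20,420]))
"
```

```text
0.6 [ 210.13837398 -588.60928796  415.68657339] [ 3.13785306e+00 -1.50897817e-03 -1.33387569e-01] 0.6345811176965697 [ 0.13697457 -0.63242319 -0.00647179]
```

carry_out --moves '[{"dx": 0.016, "dy": -0.045, "dz": 0, "twist": 0}, {"dx": 0.033, "dy": -0.09, "dz": 0, "twist": 0}, {"dx": 0.05, "dy": -0.135, "dz": 0, "twist": 0}, {"dx": 0.066, "dy": -0.18, "dz": 0, "twist": 0}, {"dx": 0.082, "dy": -0.225, "dz": 0, "twist": 0}]'

```text
t: 1.1
eef_pos: [320.6, -374.1, 411.4]
tcp_rot: [-3.141, 0.0, -0.129]
ft_force: [1.2, 0.4, 0.7]
opening: 0.212
```

carry_out --moves '[{"dx": 0.016, "dy": -0.045, "dz": 0, "twist": 0}, {"dx": 0.033, "dy": -0.09, "dz": 0, "twist": 0}, {"dx": 0.05, "dy": -0.135, "dz": 0, "twist": 0}, {"dx": 0.066, "dy": -0.18, "dz": 0, "twist": 0}, {"dx": 0.082, "dy": -0.225, "dz": 0, "twist": 0}]'

```text
t: 1.6
eef_pos: [430.8, -161.4, 411.6]
tcp_rot: [3.142, 0.0, -0.129]
ft_force: [0.9, -0.3, 1.1]
opening: 0.007
```

carry_out --moves '[{"dx": 0.016, "dy": -0.045, "dz": 0, "twist": 0}, {"dx": 0.033, "dy": -0.09, "dz": 0, "twist": 0}, {"dx": 0.05, "dy": -0.135, "dz": 0, "twist": 0}, {"dx": 0.062, "dy": -0.17, "dz": 0, "twist": 0}, {"dx": 0.062, "dy": -0.17, "dz": 0, "twist": 0}]'

```text
t: 2.1
eef_pos: [514.7, 0.7, 410.8]
tcp_rot: [-3.141, 0.001, -0.124]
ft_force: [-0.8, -0.7, -0.1]
opening: 0.004
```

```bash
python3 -c "
from h import *
s=state();print(s['t'],s['eef_pos'],s['tcp_rot'],s['qvel'])
snap('wrist','w1');print(state()['eef_pos'])
"
```

```text
2.1 [514.6807802    0.67966361 410.76444071] [-3.14095126e+00  1.38011868e-03 -1.24371601e-01] [-0.06881923 -0.02579908  0.02815786 -0.0193424   0.0022814  -0.06920395]
[513.99984869  -0.99675699 410.91790854]
```

View pics/w1.png

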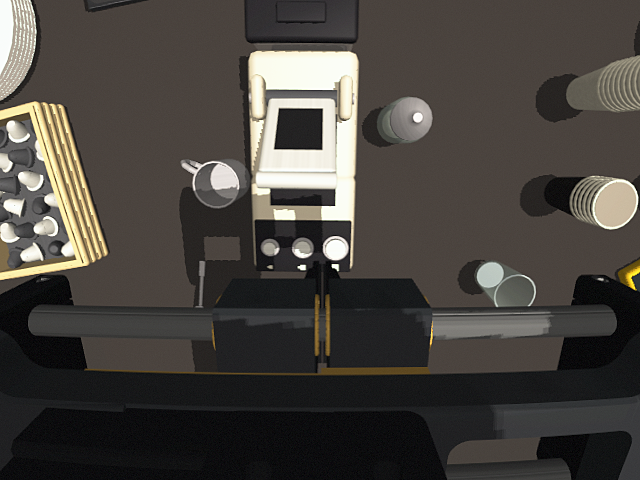

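The wrist view shows the keys at (269,247), (302,248) and (336,248). The lever's free rolled edge runs from (256,180) to (340,182), and its hinge end is near (270–333, 98). The fingertips are at (322,270).

```bash
python3 -c "
from h import *
np.set_printoptions(suppress=True,precision=3)
z=load('w1'); 
c=z['p'][30:280,230:380,::-1]; cv2.imwrite('pics/c2.png',cv2.resize(c,None,fx=2.4*1,fy=2.4,interpolation=cv2.INTER_CUBIC))
k=[ray(z,a,b,210) for a,b in [(269,247),(302,248),(336,248)]]
print(k, [px(z,a,b) for a,b in [(269,247),(302,248),(336,248)]])
P=cloud(z).reshape(-1,3); 
for yw in [np.arctan2(-(k[0]-k[2])[0],(k[0]-k[2])[1])]:
  print('yaw',yw)
  X=np.array([np.cos(yw),np.sin(yw),0]);Y=np.array([-X[1],X[0],0])
  L=P-k[1]; a,b=L@X,L@Y; m=(P[:,2]>225)&(P[:,2]<330)&(a>20)&(a<190)&(abs(b)<32)
  s=m&(P[:,2]<280)&(P[:,2]>235)&(abs(b)<25)
  f=np.polyfit(a[s],P[s,2],1); print(m.sum(),f,np.arctan(-f[0]),'x at 212',(212-f[1])/f[0])
  for lo in range(70,200,8):
    q=m&(a>lo)&(a<lo+8)
    if q.sum(): print(lo,q.sum(),np.median(P[q,2]),P[q,2].std(),b[q].min(),b[q].max())
"
```

```text
[array([471.281,  69.982, 210.   ]), array([465.104,  30.681, 210.   ]), array([460.007,  -9.932, 210.   ])] [array([471.345,  69.938, 210.23 ]), array([465.112,  30.678, 210.027]), array([460.002,  -9.932, 209.981])]
yaw -0.1401495337952471
5893 [ -1.039 399.633] 0.8043147962819682 x at 212 180.66509013788453
78 174 301.4477389612835 1.3715209820225391 -31.678127347782166 31.993756852794913
86 653 304.34473846223466 0.8219211476524815 -31.55056478403209 31.992482620555315
94 713 300.04315359958736 3.8977249679258654 -31.54044908685447 31.85092444250801
102 653 289.9566919203084 2.6165292947965244 -31.557275909946036 31.954965117871794
110 619 281.2190367529844 2.597671884616652 -31.648940457134863 31.998308812431592
118 585 272.9581397883762 2.56511842057354 -31.729805276661466 31.99057233910193
126 547 264.4823268126535 2.5638481241196756 -31.796510678114554 31.819083422261002
134 520 256.25626217065803 2.6292726990224153 -31.84534048574165 31.99525044540131
142 496 247.81050936296924 2.6494078147286557 -31.90817066838215 31.987107965738044
150 470 239.52376854785308 2.606181177910284 -31.993132189025324 31.939266596595672
158 422 230.3791168282737 2.7037513354299354 -31.984739632410708 31.974011676088775
166 41 225.67648172576477 0.5747647829537916 -30.977562547336007 31.22709555691984
```

View pics/c2.png

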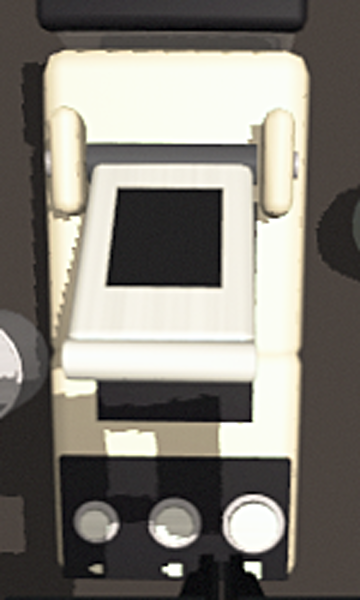

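```bash
cat >> h.py <<'E'
K=np.array([463.8,31.5,0]);yw=-.135;X=np.array([np.cos(yw),np.sin(yw),0]);Y=np.array([-X[1],X[0],0])
def mp(a,b,z): return K+a*X+b*Y+[0,0,z]
def pad(t): return 172.3-100*np.cos(t)+6*np.sin(t), 212+100*np.sin(t)+6*np.cos(t)
def mine():
    d=state()['eef_pos']-K; return d@X,d@Y,d[2]
E
python3 -c "
from h import *
print(mine(),state()['tcp_rot'],tool(mp(117,0,305)))
for t in np.arange(.8,-.01,-.1): print(t,pad(t))
"
```

```text
(np.float64(54.11684552223412), np.float64(-25.44466650970158), np.float64(410.91790853593426)) [ 3.14150351e+00  1.32156317e-03 -1.25088993e-01] [ 0.06327217 -0.02482963  0.10583217]
0.8 (np.float64(106.93346561068061), np.float64(287.91584934603526))
0.7000000000000001 (np.float64(99.68108739497733), np.float64(281.01082184747605))
0.6000000000000001 (np.float64(93.1542933494024), np.float64(273.4162610289616))
0.5000000000000001 (np.float64(87.41829704258797), np.float64(265.2080492317626))
0.40000000000000013 (np.float64(82.53041065356342), np.float64(256.46820019488234))
0.30000000000000016 (np.float64(78.53947232740745), np.float64(247.28403960088758))
0.20000000000000018 (np.float64(75.48535820064622), np.float64(237.7473325465536))
0.1000000000000002 (np.float64(73.39858397207841), np.float64(227.95336665635097))
2.220446049250313e-16 (np.float64(72.30000000000001), np.float64(218.00000000000003))
```

carry_out --moves '[{"dx": 0.032, "dy": -0.012, "dz": 0, "twist": 0.3}, {"dx": 0.063, "dy": -0.025, "dz": 0.01, "twist": 0.5}, {"dx": 0.063, "dy": -0.025, "dz": 0.05, "twist": 0.5}, {"dx": 0.063, "dy": -0.025, "dz": 0.09, "twist": 0.5}, {"dx": 0.063, "dy": -0.025, "dz": 0.105, "twist": 0.5}]'

```text
t: 2.65
eef_pos: [577.8, 12.9, 302.7]
tcp_rot: [3.141, 0.005, -0.138]
ft_force: [0.6, 0.2, 0.3]
opening: 0.005
```

```bash
python3 -c "
from h import *
snap('wrist','w2'); print(mine(),state()['tcp_rot'],state()['ft_force'],tool(mp(117,0,291)))
"
```

```text
(np.float64(115.23837554364442), np.float64(-3.0842299256228376), np.float64(301.94994544682515)) [ 3.14094085  0.00667055 -0.13828023] [ 0.77992558 -0.36381644 -1.7765035 ] [ 0.0018245  -0.00309712  0.010936  ]
```

View pics/w2.png

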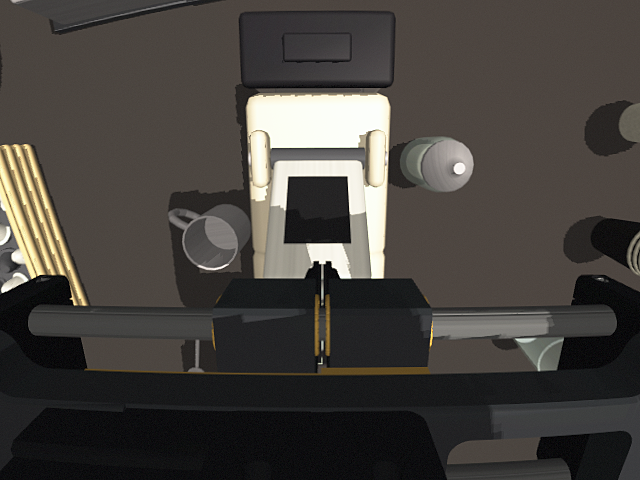

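The wrist view shows the fingertips at (322,270), over the lever plate. The plate is centred near column 318 and the black panel spans columns 285–350. The tips are within about 3 mm of the centre line, so I'll start the descent.

carry_out --moves '[{"dx": 0, "dy": -0.003, "dz": 0.003, "twist": 0}, {"dx": 0, "dy": -0.003, "dz": 0.006, "twist": 0}, {"dx": 0, "dy": -0.003, "dz": 0.009, "twist": 0}, {"dx": -0.001, "dy": -0.003, "dz": 0.012, "twist": 0}, {"dx": -0.002, "dy": -0.003, "dz": 0.014, "twist": 0}]'

```text
t: 3.2
eef_pos: [577.7, 17.2, 292.8]
tcp_rot: [3.142, -0.001, -0.137]
ft_force: [-0.4, -0.2, -0.3]
opening: 0.004
```

```bash
python3 -c "
from h import *
print(mine(),state()['tcp_rot'],state()['ft_force'])
"
```

```text
(np.float64(114.81475439614034), np.float64(1.1923619079029333), np.float64(292.80056149079746)) [ 3.14152768e+00 -6.40540700e-04 -1.37152517e-01] [-0.39556861 -0.20331333 -0.27232586]
```

carry_out --moves '[{"dx": -0.001, "dy": -0.0, "dz": 0.003, "twist": 0}, {"dx": -0.003, "dy": 0, "dz": 0.006, "twist": 0}, {"dx": -0.005, "dy": 0, "dz": 0.009, "twist": 0}, {"dx": -0.007, "dy": 0, "dz": 0.012, "twist": 0}, {"dx": -0.009, "dy": 0, "dz": 0.014, "twist": 0}]'

```text
t: 3.7
eef_pos: [568.6, 18.5, 278.3]
tcp_rot: [3.141, 0.0, -0.137]
ft_force: [-0.5, 0.8, 0.6]
opening: 0.009
```

```bash
python3 -c "
from h import *
print(mine(),state()['tcp_rot'],state()['ft_force'])
"
```

```text
(np.float64(105.60745305196046), np.float64(1.2634156051778316), np.float64(278.29836395969477)) [ 3.14149780e+00  2.05980745e-04 -1.37163691e-01] [-0.52470008  0.75298675  0.6172702 ]
```

```bash
cat >> h.py <<'E'
def lever(f):
    snap('wrist',f); z=load(f); P=cloud(z).reshape(-1,3); L=P-K; a,b=L@X,L@Y
    m=(P[:,2]>222)&(P[:,2]<330)&(a>112)&(a<160)&(abs(b)<25)
    p=np.polyfit(a[m],P[m,2],1); print(m.sum(),p,'angle',np.arctan(-p[0]),'surf x at 212',(212-p[1])/p[0])
E
python3 -c "
from h import *
lever('w3'); print(mine(),state()['ft_force'],state()['opening'])
"
```

```text
7198 [ -1.20697269 425.67373369] angle 0.8789059384821097 surf x at 212 177.0327818639977
(np.float64(105.29167645459678), np.float64(1.2719913714071591), np.float64(278.10026919502053)) [ 0.10492525 -0.22928419 -0.5334514 ] 0.005865340543079813
```

View pics/w3.png

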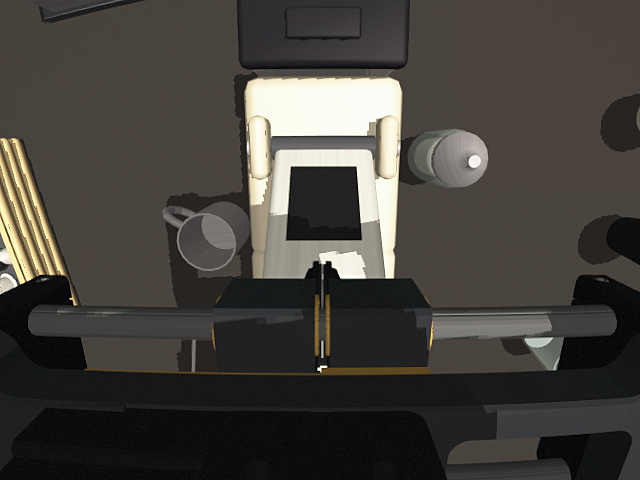

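The lever plate is still in view from (270,150) to (385,280), with the fingertips at (322,265). I'll compare the plate profile with w1 and w2.

```bash
python3 - <<'E'
from h import *
for f in ['w1','w2','w3']:
    P=cloud(load(f)).reshape(-1,3); L=P-K; a,b=L@X,L@Y
    o=[]
    for lo in range(84,164,8):
        q=(a>lo)&(a<lo+2)&(abs(b-18)<8)&(P[:,2]>190)&(P[:,2]<340)
        o.append((lo+1,q.sum(),round(float(np.median(P[q,2])),1) if q.any() else 0))
    print(f,o)
E
```

```text
w1 [(85, np.int64(18), 300.4), (93, np.int64(47), 304.3), (101, np.int64(40), 294.8), (109, np.int64(43), 288.0), (117, np.int64(34), 278.6), (125, np.int64(44), 271.5), (133, np.int64(33), 263.0), (141, np.int64(32), 254.7), (149, np.int64(31), 246.2), (157, np.int64(28), 238.3)]
w2 [(85, np.int64(0), 0), (93, np.int64(0), 0), (101, np.int64(62), 294.5), (109, np.int64(90), 288.0), (117, np.int64(91), 279.4), (125, np.int64(82), 272.0), (133, np.int64(74), 263.4), (141, np.int64(71), 254.9), (149, np.int64(65), 246.4), (157, np.int64(59), 238.3)]
w3 [(85, np.int64(0), 0), (93, np.int64(0), 0), (101, np.int64(72), 294.7), (109, np.int64(124), 288.1), (117, np.int64(109), 279.6), (125, np.int64(103), 271.7), (133, np.int64(95), 263.3), (141, np.int64(78), 254.8), (149, np.int64(86), 246.3), (157, np.int64(75), 238.0)]
```

```bash
python3 - <<'E'
from h import *
z=load('w3');C=cloud(z)-K
for v in range(250,285,3):
    print(v,[tuple(int(i) for i in (C[v,u]@X,C[v,u]@Y,C[v,u,2])) if z['d'][v,u]>0 else 0 for u in range(300,348,6)])
cv2.imwrite('pics/c3.png',cv2.resize(z['p'][220:300,270:380,::-1],None,fx=6,fy=6,interpolation=cv2.INTER_CUBIC))
E
```

```text
250 [(113, 13, 283), (113, 10, 283), (113, 6, 283), (113, 3, 282), (113, 0, 283), (113, -3, 281), (113, -7, 283), (113, -10, 282)]
253 [(112, 13, 284), (112, 10, 284), (112, 6, 283), (111, 3, 283), (112, 0, 285), (112, -3, 284), (112, -7, 285), (112, -10, 285)]
256 [(110, 13, 284), (111, 10, 286), (110, 6, 285), (110, 3, 285), (110, 0, 285), (110, -3, 286), (110, -7, 285), (111, -10, 286)]
259 [(109, 13, 288), (109, 10, 286), (109, 6, 288), (109, 3, 287), (109, 0, 288), (109, -3, 287), (109, -7, 286), (109, -10, 286)]
262 [(108, 13, 288), (108, 10, 289), (108, 6, 288), (116, 2, 313), (108, 0, 288), (116, -3, 313), (107, -7, 287), (108, -10, 288)]
265 [(106, 13, 289), (107, 10, 291), (116, 5, 316), (116, 2, 318), (115, 0, 313), (116, -3, 317), (107, -7, 291), (107, -10, 291)]
268 [(105, 13, 292), (105, 10, 290), (116, 5, 321), (115, 2, 319), (115, 0, 318), (116, -2, 322), (105, -7, 291), (106, -10, 293)]
271 [(103, 13, 292), (104, 10, 293), (116, 5, 326), (115, 2, 322), (115, 0, 322), (116, -2, 325), (116, -5, 326), (104, -10, 293)]
274 [(102, 13, 294), (116, 8, 329), (116, 5, 329), (114, 2, 325), (115, 0, 326), (116, -2, 329), (116, -5, 330), (102, -10, 294)]
277 [(101, 13, 294), (116, 8, 334), (116, 5, 334), (115, 2, 330), (115, 0, 330), (116, -2, 334), (116, -5, 333), (100, -10, 293)]
280 [(139, 6, 394), (139, 5, 394), (140, 3, 395), (115, 2, 333), (115, 0, 334), (139, -1, 394), (140, -2, 395), (139, -4, 394)]
283 [(139, 6, 396), (139, 5, 397), (139, 3, 395), (115, 2, 337), (114, 0, 336), (140, -1, 398), (140, -2, 397), (139, -4, 397)]
```

View pics/c3.png

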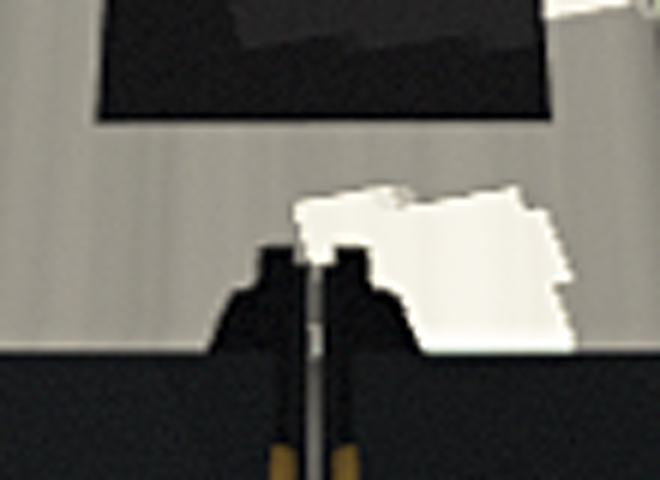

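The crop shows both fingertips ending at crop (275–370, 245). The depth there puts their visible end near z 313, while the TCP reads z 278, and the lever has not moved. I'll check this discrepancy with the other cameras before pushing on.

```bash
python3 - <<'E'
from h import *
snap('side','s2');snap('top','t2')
for f in ['s2','t2']:
    z=load(f);C=cloud(z)-K;a,b,h=C@X,C@Y,C[...,2]
    m=(z['d']>0)&(abs(b)<45)&(a>60)&(a<180)&(h>205)&(h<360)
    v,u=np.nonzero(m);print(f,m.sum(), (u.min(),u.max(),v.min(),v.max()) if m.any() else '')
    q=m&(abs(b)<15)&(a>85)&(a<125)
    print(np.c_[a[q],b[q],h[q]][::max(1,q.sum()//25)].astype(int).tolist())
z=load('w1');C=cloud(z)-K
for v in range(255,285,3): print(v,[tuple(int(i) for i in (C[v,u]@X,C[v,u]@Y,C[v,u,2])) for u in (312,318,322,328,334)])
p=load('s2')['p'];cv2.imwrite('pics/c4.png',cv2.resize(p[130:330,220:480,::-1],None,fx=3,fy=3))
print(mine(),state()['joints'])
E
```

```text
s2 532 (np.int64(331), np.int64(374), np.int64(158), np.int64(215))
[[95, 6, 359], [115, -8, 356], [105, -11, 357], [97, -9, 355], [94, -1, 350], [115, -10, 348], [106, -10, 348], [97, -10, 347], [93, -7, 344], [95, 4, 335], [114, -7, 336], [108, -9, 335], [101, -9, 334], [99, -4, 330], [94, -3, 328], [95, 6, 319], [111, -9, 323], [113, -3, 316], [108, -5, 316], [106, -5, 314], [102, -6, 312], [91, 4, 304], [98, 0, 301], [85, 7, 295], [87, 1, 295], [86, -9, 292]]
t2 27 (np.int64(340), np.int64(348), np.int64(205), np.int64(215))
[]
255 [(-9, -12, 202), (-9, -19, 202), (-9, -24, 202), (-7, -32, 209), (-6, -39, 210)]
258 [(-13, -12, 203), (-13, -19, 202), (-13, -24, 203), (-12, -32, 204), (-11, -39, 208)]
261 [(-17, -12, 201), (65, -21, 445), (-17, -24, 203), (65, -26, 443), (-17, -39, 202)]
264 [(-21, -12, 203), (65, -21, 449), (64, -23, 445), (65, -26, 449), (-20, -39, 203)]
267 [(65, -19, 453), (65, -21, 451), (64, -23, 449), (65, -26, 453), (-25, -39, 202)]
270 [(65, -19, 456), (63, -21, 452), (64, -23, 453), (65, -26, 456), (65, -29, 457)]
273 [(65, -19, 460), (64, -22, 457), (64, -23, 457), (65, -26, 460), (66, -29, 462)]
276 [(65, -19, 464), (64, -22, 461), (64, -23, 462), (65, -26, 465), (65, -29, 465)]
279 [(89, -21, 528), (64, -22, 465), (63, -23, 464), (89, -25, 527), (89, -26, 527)]
282 [(88, -21, 528), (64, -22, 468), (64, -23, 469), (88, -25, 527), (89, -26, 529)]
(np.float64(105.7328324119713), np.float64(1.2794259482812596), np.float64(278.5754902949909)) [-8.34384463e-02  3.26413105e-01  1.56139973e+00 -9.43518627e-05
  1.25384744e+00  1.62449463e+00]
```

View pics/c4.png

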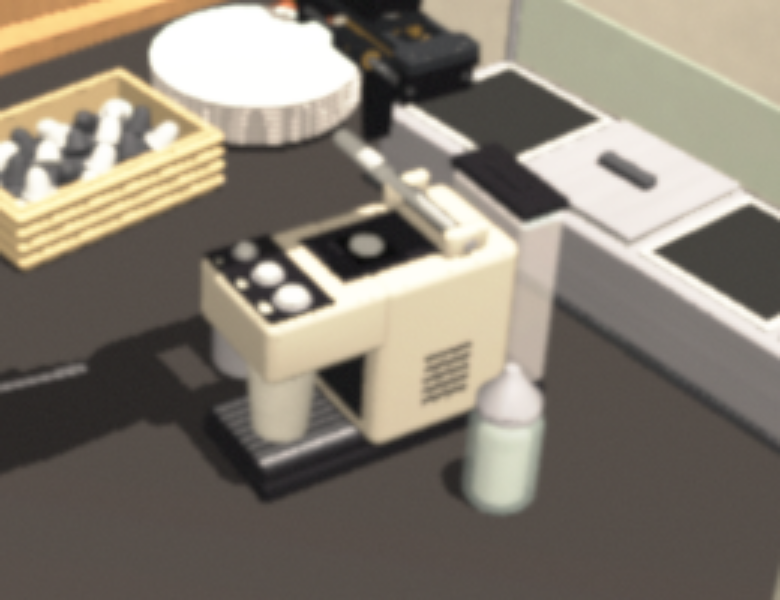

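The wrist depth (313 vs 278.5 reported, and 443–445 vs 411 in w1) and the side camera (about 312) agree. The real fingertips sit about 33 mm above the reported TCP, while x and y match. I'll plan with tip z = reported + 33 and find contact by force. First I'm moving back over the pad, then lowering.

carry_out --moves '[{"dx": 0.006, "dy": 0.001, "dz": 0, "twist": 0}, {"dx": 0.012, "dy": 0.001, "dz": 0.003, "twist": 0}, {"dx": 0.012, "dy": 0.001, "dz": 0.008, "twist": 0}, {"dx": 0.012, "dy": 0.001, "dz": 0.013, "twist": 0}, {"dx": 0.012, "dy": 0.001, "dz": 0.016, "twist": 0}]'

```text
t: 4.35
eef_pos: [580.4, 15.9, 261.7]
tcp_rot: [3.141, 0.001, -0.137]
ft_force: [-0.3, 0.5, -0.1]
opening: 0.006
```

carry_out --moves '[{"dx": 0, "dy": 0, "dz": 0.001, "twist": 0}, {"dx": 0, "dy": 0, "dz": 0.002, "twist": 0}, {"dx": 0, "dy": 0, "dz": 0.003, "twist": 0}, {"dx": 0, "dy": 0, "dz": 0.004, "twist": 0}, {"dx": 0, "dy": 0, "dz": 0.005, "twist": 0}]'

```text
t: 4.85
eef_pos: [580.8, 15.9, 257.9]
tcp_rot: [3.142, -0.001, -0.137]
ft_force: [1.3, -0.8, 3.6]
opening: 0.007
```

carry_out --moves '[{"dx": 0, "dy": 0, "dz": 0.001, "twist": 0}, {"dx": 0, "dy": 0, "dz": 0.002, "twist": 0}, {"dx": -0.001, "dy": 0, "dz": 0.003, "twist": 0}, {"dx": -0.002, "dy": 0, "dz": 0.004, "twist": 0}, {"dx": -0.003, "dy": 0, "dz": 0.005, "twist": 0}]'

```text
t: 5.35
eef_pos: [577.5, 16.3, 252.6]
tcp_rot: [3.142, -0.0, -0.137]
ft_force: [0.8, -1.0, 4.8]
opening: 0.005
```

```bash
cat >> h.py <<'E'
def prof(f):
    snap('wrist',f); P=cloud(load(f)).reshape(-1,3); L=P-K; a,b=L@X,L@Y
    m=(P[:,2]>205)&(P[:,2]<330)&(a>120)&(a<160)&(abs(b-20)<8)
    p=np.polyfit(a[m],P[m,2],1); print(m.sum(),'angle',np.arctan(-p[0]),'z at 125,157:',np.polyval(p,[125,157])); print(mine(),state()['ft_force'],state()['t'])
E
python3 -c "
from h import *
prof('w4')"
```

```text
2100 angle 0.7553347452266064 z at 125,157: [265.45466225 235.32311197]
(np.float64(114.59286444840777), np.float64(0.23266598868793054), np.float64(252.4202610827514)) [2.03815677 0.30000319 4.09330581] 5.4
```

carry_out --moves '[{"dx": -0.0025, "dy": 0, "dz": 0.003, "twist": 0}, {"dx": -0.005, "dy": 0, "dz": 0.006, "twist": 0}, {"dx": -0.0075, "dy": 0, "dz": 0.009, "twist": 0}, {"dx": -0.01, "dy": 0, "dz": 0.0115, "twist": 0}, {"dx": -0.0125, "dy": 0, "dz": 0.014, "twist": 0}]'

```text
t: 5.9
eef_pos: [565.3, 18.0, 238.3]
tcp_rot: [3.141, -0.001, -0.137]
ft_force: [3.4, -0.6, 1.5]
opening: 0.003
```

carry_out --moves '[{"dx": -0.002, "dy": 0, "dz": 0.003, "twist": 0}, {"dx": -0.004, "dy": 0, "dz": 0.006, "twist": 0}, {"dx": -0.006, "dy": 0, "dz": 0.009, "twist": 0}, {"dx": -0.008, "dy": 0, "dz": 0.012, "twist": 0}, {"dx": -0.01, "dy": 0, "dz": 0.015, "twist": 0}]'

```text
t: 6.4
eef_pos: [555.2, 19.4, 223.3]
tcp_rot: [3.142, -0.0, -0.137]
ft_force: [3.9, -1.0, 1.7]
opening: 0.001
```

```bash
python3 -c "
from h import *
prof('w5')"
```

```text
2165 angle 0.3996472662824069 z at 125,157: [238.52267496 225.00659514]
(np.float64(91.75322869681324), np.float64(0.29417874526883914), np.float64(222.94357215487994)) [ 2.77159183 -1.18242027  1.02296297] 6.45
```

carry_out --moves '[{"dx": -0.002, "dy": 0, "dz": 0.0035, "twist": 0}, {"dx": -0.004, "dy": 0, "dz": 0.007, "twist": 0}, {"dx": -0.0055, "dy": 0, "dz": 0.0105, "twist": 0}, {"dx": -0.007, "dy": 0, "dz": 0.014, "twist": 0}, {"dx": -0.0085, "dy": 0, "dz": 0.0175, "twist": 0}]'

```text
t: 6.95
eef_pos: [546.8, 20.6, 205.8]
tcp_rot: [3.142, -0.0, -0.137]
ft_force: [2.7, -0.7, 2.3]
opening: 0.006
```

carry_out --moves '[{"dx": -0.001, "dy": 0, "dz": 0.002, "twist": 0}, {"dx": -0.002, "dy": 0, "dz": 0.004, "twist": 0}, {"dx": -0.0025, "dy": 0, "dz": 0.006, "twist": 0}, {"dx": -0.003, "dy": 0, "dz": 0.008, "twist": 0}, {"dx": -0.0035, "dy": 0, "dz": 0.01, "twist": 0}]'

```text
t: 7.45
eef_pos: [543.5, 21.0, 196.0]
tcp_rot: [3.142, -0.0, -0.137]
ft_force: [2.2, -1.0, 2.9]
opening: 0.008
```

```bash
python3 -c "
from h import *
prof('w6')"
```

```text
2573 angle 0.11529112729700362 z at 125,157: [223.38052177 219.67477213]
(np.float64(80.10138123129673), np.float64(0.29677384328913625), np.float64(195.68678852767084)) [ 1.90982584 -0.28175007  1.72234449] 7.5
```

carry_out --moves '[{"dx": 0, "dy": 0, "dz": 0.0015, "twist": 0}, {"dx": -0.0005, "dy": 0, "dz": 0.003, "twist": 0}, {"dx": -0.001, "dy": 0, "dz": 0.0045, "twist": 0}, {"dx": -0.001, "dy": 0, "dz": 0.006, "twist": 0}, {"dx": -0.001, "dy": 0, "dz": 0.007, "twist": 0}]'

```text
t: 8.0
eef_pos: [542.3, 21.2, 188.9]
tcp_rot: [3.142, 0.0, -0.137]
ft_force: [1.5, -0.7, 2.4]
opening: 0.007
```

carry_out --moves '[{"dx": 0, "dy": 0, "dz": 0.0004, "twist": 0}, {"dx": 0, "dy": 0, "dz": 0.0008, "twist": 0}, {"dx": 0, "dy": 0, "dz": 0.0012, "twist": 0}, {"dx": 0, "dy": 0, "dz": 0.0016, "twist": 0}, {"dx": 0, "dy": 0, "dz": 0.002, "twist": 0}]'

```text
t: 8.5
eef_pos: [542.2, 21.2, 187.0]
tcp_rot: [3.141, 0.001, -0.137]
ft_force: [-1.5, 0.0, 3.3]
opening: 0.009
```

```bash
python3 -c "
from h import *
prof('w7')"
```

```text
2777 angle 0.029593518120025177 z at 125,157: [219.19530482 218.24803569]
(np.float64(79.08371166605765), np.float64(0.3034990208975632), np.float64(186.96604149470252)) [-1.36409421  0.09976018  2.25717967] 8.55
```

carry_out --moves '[{"dx": 0, "dy": 0, "dz": 0.0005, "twist": 0}, {"dx": 0, "dy": 0, "dz": 0.001, "twist": 0}, {"dx": 0, "dy": 0, "dz": 0.0015, "twist": 0}, {"dx": 0, "dy": 0, "dz": 0.002, "twist": 0}]'

```text
t: 8.95
eef_pos: [542.4, 21.1, 185.2]
tcp_rot: [3.141, 0.0, -0.137]
ft_force: [-4.4, 0.0, 9.0]
opening: 0.002
```

carry_out --moves '[{"dx": 0, "dy": 0, "dz": 0.0003, "twist": 0}, {"dx": 0, "dy": 0, "dz": 0.0005, "twist": 0}, {"dx": 0, "dy": 0, "dz": 0.0005, "twist": 0}]'

```text
t: 9.25
eef_pos: [542.4, 21.1, 185.2]
tcp_rot: [3.141, -0.0, -0.137]
ft_force: [-4.6, 0.5, 9.6]
opening: 0.006
```

```bash
python3 -c "
from h import *
prof('w8')"
```

```text
2825 angle 0.012039557279385294 z at 125,157: [218.34003254 217.95474809]
(np.float64(79.24764567222378), np.float64(0.30024053226653535), np.float64(185.19460811610062)) [-3.96233239 -0.02216188 10.15354408] 9.3
```

carry_out --moves '[{"dx": 0, "dy": 0, "dz": 0.0004, "twist": 0}, {"dx": 0, "dy": 0, "dz": 0.0008, "twist": 0}, {"dx": 0, "dy": 0, "dz": 0.0008, "twist": 0}]'

```text
t: 9.6
eef_pos: [542.4, 21.1, 185.1]
tcp_rot: [3.142, -0.001, -0.137]
ft_force: [-7.2, 0.2, 16.4]
opening: 0.003
```

```bash
python3 -c "
from h import *
prof('w9')"
```

```text
2826 angle 0.011956482662650609 z at 125,157: [218.32309316 217.94046748]
(np.float64(79.31570799729542), np.float64(0.3052044065826962), np.float64(185.10265007684086)) [-6.98084652  0.3727429  16.10528302] 9.65
```

The lever is at its hard stop: the force rose to 16 N with no more motion, and the surface reads z 218. Contact there gives a tip offset of 32.9 mm. I'm lifting off straight up.

carry_out --moves '[{"dx": 0, "dy": 0, "dz": -0.005, "twist": 0}, {"dx": 0, "dy": 0, "dz": -0.02, "twist": 0}, {"dx": 0, "dy": 0, "dz": -0.045, "twist": 0}, {"dx": 0, "dy": 0, "dz": -0.045, "twist": 0}, {"dx": 0, "dy": 0, "dz": -0.045, "twist": 0}]'

```text
t: 10.15
eef_pos: [542.6, 21.1, 228.7]
tcp_rot: [3.142, -0.001, -0.137]
ft_force: [-0.8, -0.1, 0.1]
opening: 0.003
```

```bash
python3 - <<'E'
from h import *
prof('w10'); print(tool(mp(0,-40,228)))
z=load('w10');C=cloud(z)-K;a,b,h=C@X,C@Y,C[...,2]
for r in [(48,54),(60,66),(90,96),(105,111),(120,126),(150,156)]:
    q=(a>r[0])&(a<r[1])&(abs(b)<28)&(h>190)&(h<240); print(r,q.sum(),np.median(h[q]) if q.any() else '')
E
```

```text
1793 angle 0.01112121325948216 z at 125,157: [218.34096673 217.98507323]
(np.float64(79.16158440606931), np.float64(0.25877407369035943), np.float64(228.14165285613151)) [-0.35205504 -0.12798823  0.09376165] 10.2
[-0.07907051  0.04043717  0.00018964]
(48, 54) 0 
(60, 66) 194 217.43111294839042
(90, 96) 811 218.34186905821562
(105, 111) 857 218.44335279032592
(120, 126) 883 218.3812065769719
(150, 156) 947 217.97459367360884
```

carry_out --moves '[{"dx": -0.025, "dy": 0.013, "dz": 0, "twist": 0}, {"dx": -0.055, "dy": 0.028, "dz": 0, "twist": 0}, {"dx": -0.0785, "dy": 0.0405, "dz": 0.0, "twist": 0}, {"dx": -0.0785, "dy": 0.0405, "dz": 0.01, "twist": 0}, {"dx": -0.0785, "dy": 0.0405, "dz": 0.035, "twist": 0}]'

```text
t: 10.7
eef_pos: [460.0, -8.5, 194.1]
tcp_rot: [3.141, -0.003, -0.138]
ft_force: [1.1, -0.1, -0.3]
opening: 0.004
```

```bash
python3 - <<'E'
from h import *
snap('wrist','w11');snap('side','s3');print(mine(),state()['tcp_rot'],state()['ft_force'])
p=load('s3')['p'];w=load('w11')['p']
o=np.hstack([cv2.resize(p[180:260,270:370,::-1],(400,320)),cv2.resize(w[200:300,270:395,::-1],(400,320))]);cv2.imwrite('pics/c5.png',o)
z=load('s3');C=cloud(z)-K;a,b,h=C@X,C@Y,C[...,2]
q=(abs(a)<25)&(abs(b+40)<25)&(h>213)&(h<260);print(q.sum(),[np.percentile(v[q],[2,50,98]).round() for v in (a,b,h)] if q.any() else '')
E
```

```text
(np.float64(-0.3332283042603814), np.float64(-39.93957689144989), np.float64(191.07438955009835)) [-3.1415321   0.00491219 -0.13744724] [-0.51279454  0.76589927  0.03076295]
119 [array([-14.,  -6.,  11.]), array([-53., -46., -31.]), array([220., 241., 259.])]
```

View pics/c5.png

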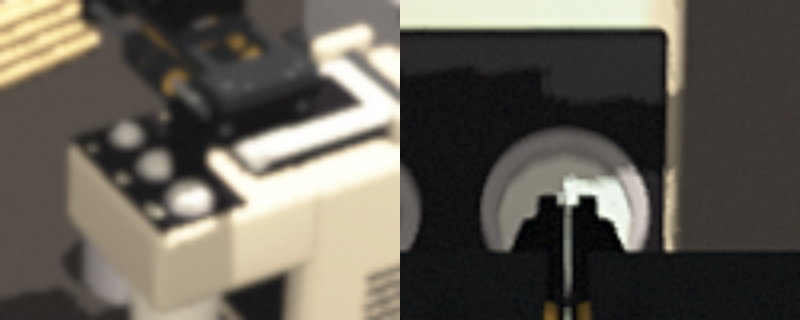

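The left panel (side view) shows the large key at crop (188,198), with the fingers dark above it around (190,135). The right panel (wrist view) shows the key centred on column 567 and the fingers on column 568. A quick projection check follows before pressing.

```bash
python3 - <<'E'
from h import *
z=load('s3')
for h in (210,224,250):
    q=cv2.projectPoints(mp(0,-40,h)[None],cv2.Rodrigues(z['R'])[0],z['t'],z['mtx'],z['dist_coeffs'])[0][0,0]; print(h,(q-[270,180])*4)
C=cloud(z)-K;a,b,h=C@X,C@Y,C[...,2]
for u in (180,190,200): print(u,[(v,int(a[180+v//4,270+u//4]),int(b[180+v//4,270+u//4]),int(h[180+v//4,270+u//4])) for v in range(116,212,8)])
E
```

```text
210 [183.8165312  189.48160653]
224 [184.34090075 171.26802391]
250 [185.33014725 136.90741949]
180 [(116, -10, -49, 274), (124, -10, -50, 268), (132, -11, -51, 264), (140, -8, -46, 254), (148, -8, -47, 249), (156, -9, -49, 244), (164, -8, -48, 237), (172, -6, -45, 228), (180, -7, -46, 223), (188, -1, -37, 209), (196, -2, -39, 205), (204, -7, -48, 206)]
190 [(116, -5, -52, 274), (124, -3, -48, 265), (132, -2, -47, 258), (140, -2, -47, 252), (148, -1, -45, 245), (156, -1, -45, 239), (164, -646, -1088, 1093), (172, -1, -46, 227), (180, 11, -26, 205), (188, 3, -39, 210), (196, 1, -42, 206), (204, -3, -50, 206)]
200 [(116, -28, -102, 311), (124, 6, -45, 260), (132, 3, -50, 258), (140, 4, -49, 251), (148, 7, -46, 243), (156, 6, -47, 237), (164, 6, -47, 231), (172, 9, -43, 222), (180, 21, -24, 200), (188, 12, -38, 205), (196, 6, -48, 208), (204, 3, -53, 205)]
```

The tips sit over the key at about z 222, which agrees with the estimate. I'm pressing slowly.

carry_out --moves '[{"dx": 0, "dy": 0, "dz": 0.003, "twist": 0}, {"dx": 0, "dy": 0, "dz": 0.006, "twist": 0}, {"dx": 0, "dy": 0, "dz": 0.009, "twist": 0}, {"dx": 0, "dy": 0, "dz": 0.011, "twist": 0}, {"dx": 0, "dy": 0, "dz": 0.012, "twist": 0}]'

```text
t: 11.3
eef_pos: [459.2, -8.2, 181.8]
tcp_rot: [3.142, -0.0, -0.137]
ft_force: [-0.9, -0.1, -0.8]
opening: 0.006
```

carry_out --moves '[{"dx": 0, "dy": 0, "dz": 0.0005, "twist": 0}, {"dx": 0, "dy": 0, "dz": 0.001, "twist": 0}, {"dx": 0, "dy": 0, "dz": 0.0015, "twist": 0}, {"dx": 0, "dy": 0, "dz": 0.002, "twist": 0}, {"dx": 0, "dy": 0, "dz": 0.002, "twist": 0}]'

```text
t: 11.8
eef_pos: [459.2, -8.3, 179.8]
tcp_rot: [3.141, -0.0, -0.137]
ft_force: [0.3, 0.5, 0.1]
opening: 0.005
```

carry_out --moves '[{"dx": 0, "dy": 0, "dz": 0.0005, "twist": 0}, {"dx": 0, "dy": 0, "dz": 0.001, "twist": 0}, {"dx": 0, "dy": 0, "dz": 0.0015, "twist": 0}, {"dx": 0, "dy": 0, "dz": 0.002, "twist": 0}, {"dx": 0, "dy": 0, "dz": 0.002, "twist": 0}]'

```text
t: 12.3
eef_pos: [459.1, -8.2, 177.7]
tcp_rot: [3.142, 0.0, -0.137]
ft_force: [-0.6, 0.5, -0.7]
opening: 0.004
```

carry_out --moves '[{"dx": 0, "dy": 0, "dz": 0.0005, "twist": 0}, {"dx": 0, "dy": 0, "dz": 0.001, "twist": 0}, {"dx": 0, "dy": 0, "dz": 0.0015, "twist": 0}, {"dx": 0, "dy": 0, "dz": 0.002, "twist": 0}, {"dx": 0, "dy": 0, "dz": 0.002, "twist": 0}]'

```text
t: 12.8
eef_pos: [459.2, -8.3, 175.9]
tcp_rot: [3.142, -0.0, -0.137]
ft_force: [0.6, 0.6, 2.6]
opening: 0.008
```

carry_out --moves '[{"dx": 0, "dy": 0, "dz": 0.0005, "twist": 0}, {"dx": 0, "dy": 0, "dz": 0.001, "twist": 0}, {"dx": 0, "dy": 0, "dz": 0.0015, "twist": 0}, {"dx": 0, "dy": 0, "dz": 0.0015, "twist": 0}]'

```text
t: 13.2
eef_pos: [459.2, -8.3, 174.4]
tcp_rot: [3.142, -0.0, -0.137]
ft_force: [-0.6, -1.0, 3.9]
opening: 0.004
```

carry_out --moves '[{"dx": 0, "dy": 0, "dz": 0.0003, "twist": 0}, {"dx": 0, "dy": 0, "dz": 0.0006, "twist": 0}, {"dx": 0, "dy": 0, "dz": 0.0008, "twist": 0}, {"dx": 0, "dy": 0, "dz": 0.0008, "twist": 0}]'

```text
t: 13.6
eef_pos: [459.2, -8.3, 173.5]
tcp_rot: [3.142, -0.0, -0.137]
ft_force: [-1.0, 0.6, 4.4]
opening: 0.006
```

carry_out --moves '[{"dx": 0, "dy": 0, "dz": 0.0003, "twist": 0}, {"dx": 0, "dy": 0, "dz": 0.0005, "twist": 0}, {"dx": 0, "dy": 0, "dz": 0.0005, "twist": 0}]'

```text
t: 13.9
eef_pos: [459.2, -8.3, 173.2]
tcp_rot: [3.141, -0.0, -0.137]
ft_force: [-1.4, -0.7, 6.5]
opening: 0.006
```

carry_out --moves '[{"dx": 0, "dy": 0, "dz": 0.0003, "twist": 0}, {"dx": 0, "dy": 0, "dz": 0.0005, "twist": 0}, {"dx": 0, "dy": 0, "dz": 0.0005, "twist": 0}]'

```text
t: 14.2
eef_pos: [459.3, -8.3, 173.1]
tcp_rot: [3.141, -0.001, -0.137]
ft_force: [-3.5, -0.0, 11.8]
opening: 0.005
```

The key is at its stop: force is past 4.6 N, up to 11.8 N, and it stalls at 173.1. I'll release it straight up and move away.

carry_out --moves '[{"dx": 0, "dy": 0, "dz": -0.003, "twist": 0}, {"dx": 0, "dy": 0, "dz": -0.01, "twist": 0}, {"dx": 0, "dy": 0, "dz": -0.04, "twist": 0}, {"dx": 0, "dy": 0, "dz": -0.08, "twist": 0}, {"dx": 0, "dy": 0, "dz": -0.12, "twist": 0}]'

```text
t: 14.7
eef_pos: [458.7, -8.2, 293.9]
tcp_rot: [3.142, 0.001, -0.137]
ft_force: [0.1, -1.0, -1.5]
opening: 0.003
```

carry_out --moves '[{"dx": 0.02, "dy": 0, "dz": -0.04, "twist": 0}, {"dx": 0.055, "dy": 0, "dz": -0.08, "twist": 0}, {"dx": 0.055, "dy": 0, "dz": -0.1, "twist": 0}, {"dx": 0.055, "dy": 0, "dz": -0.1, "twist": 0}, {"dx": 0.055, "dy": 0, "dz": -0.1, "twist": 0}]'

```text
t: 15.2
eef_pos: [513.3, -15.7, 392.0]
tcp_rot: [3.142, 0.001, -0.137]
ft_force: [-0.8, 0.1, -0.5]
opening: 0.004
```

```bash
python3 - <<'E'
from h import *
print(mine(),state()['ft_force']); snap('wrist','w12')
for f in ('w1','w12'):
    z=load(f);C=cloud(z)-K;a,b,h=C@X,C@Y,C[...,2]
    print(f,'keys',[round(float(np.median(h[((a-1)**2+(b-c)**2<36)&(h>190)&(h<230)])),2) for c in (39.5,-.5,-41)])
    for r in [(48,54),(70,76),(90,96),(120,126),(150,156)]:
        q=(a>r[0])&(a<r[1])&(abs(b)<28)&(h>150)&(h<330); print(r,np.median(h[q]))
cv2.imwrite('pics/w12.png',load('w12')['p'][:,:,::-1])
E
```

```text
(np.float64(55.360582400096774), np.float64(-40.11760990983571), np.float64(391.9682228384183)) [-0.84154189  0.06913882 -0.45020832]
w1 keys [210.0, 209.89, 210.03]
(48, 54) 200.2232406017735
(70, 76) 200.82693472082053
(90, 96) 304.49685381128955
(120, 126) 273.50211120547334
(150, 156) 242.06980655998524
w12 keys [210.08, 209.76, 210.08]
(48, 54) 218.29796779105385
(70, 76) 217.78302383505317
(90, 96) 218.2742888964439
(120, 126) 218.4925664027008
(150, 156) 217.69329410202144
```

View pics/w12.png

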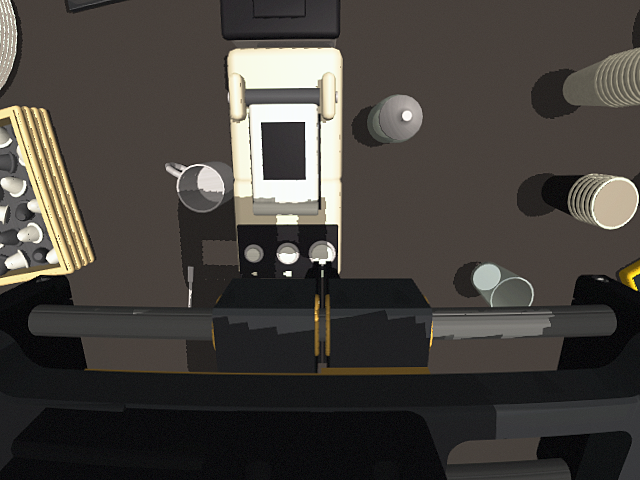

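The lever lies flat at (250–320, 105–215), level at z 218. All three keys, at (253–321, 253), are back at z 210, and nothing else has moved. I'm handing in.

```bash
python3 -c "
from cell import *
print(job_done())"
```

```text
the job is handed in; nothing more can be done
None
```

I pushed the lever all the way down, then pressed the large-cup key fully in, let it spring back and moved the arm clear. I handed the job in at about 15 s.

- **Lever:** it turned under about 4 N and met its hard stop. I pressed to about 16 N there with no further motion. It stayed flat after I lifted off, with its face at z ≈ 218 mm along its whole length.
- **Large-cup key:** it touched at about z 210 and travelled about 4 mm. It stopped there while the force rose to 11.8 N. After release, all three keys read z ≈ 210 mm, the same as before.
- **Surroundings:** in the last wrist picture the jug, sugar, stacks, tumbler and basket look unmoved. I did not check the cup again after pressing the key; in the last view the machine hides it.

**Disagreement found:** the real fingertips were about 33 mm above the reported TCP. Wrist depth, side-camera depth and the contact heights all agreed on this. My first descents therefore stopped short of the lever without touching it, and I used the corrected height from then on. The top and wrist cameras also differed by 2–4 mm in x and y, so I averaged them.

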